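# Re-sort three optics among their stations

### The job

The three optics were put back on each other's stations: set the lens on the plate in front of the laser so that the beam goes straight through it, the beam-splitter cube on the round rotation stage and the mirror mount on the scissor jack, each upright and in the middle of its place. A station holds only one piece, so park a piece in the empty white tray on the way. Do not tip any of the optics over, and leave the tape roll, screwdriver and bottle where they are.

Things in the scene. Friction and masses are not known exactly. Their poses are not given: they have to be found in the camera images.
- lens: Loose lens holder, 140-280 g, 92 mm tall: round steel base 50 mm across, 10 mm thick, thin post, upright black disc cell with the glass (50 mm across, 12 thick, centre 50 mm up), on top an aluminium clamp block, 18 mm along x, 30 along y, 74 to 92 mm up: grip it across its 18 mm. Origin: centre of the base's underside; z up; x = optical axis (light passes along x, either way).
- cube: Loose beam-splitter cube, 175-350 g, 75 mm tall: square steel base 50 x 50 x 10 mm, post, and a black 40 mm cube (35 to 75 mm up) with round glass windows in top and sides; grip the cube. Origin: centre of the base's underside; z up; x and y square to the sides of cube and base.
- mirror: Loose mirror mount, 140-280 g, 75 mm tall: square steel base 50 x 50 x 10 mm, post, and an upright aluminium plate 16 mm thick along x, 50 wide along y, 25 to 75 mm up; a round mirror stands 3 mm out of its -x face, two black knobs 18 mm out of its +x face. Grip the plate's side edges, across its 50 mm (along y). Origin: centre of the base's underside; z up.
- laser_station: Fixed dark steel plate, 12 mm thick, 90 mm along x, y = -45 to +145 mm, carrying a small cylindrical laser head (y = 70 to 140 mm, 32 mm across, top 80 mm above the table). Beam: along the station's y axis towards -y, 50 mm above the plate. Origin: at table level under the middle of the place for a piece (the free 90 mm square before the laser), whose top is 12 mm up.
- lab_jack: Small scissor jack, fixed and not to be adjusted: square aluminium platform 80 x 80 mm over crossed steel bars and a black foot, with a black knob at its -y side. Origin: at table level under the platform's centre; the platform's flat top is 45 mm above it.
- rotation_stage: Rotation stage, fixed (its table does not turn): round aluminium table 90 mm across with tick marks on its edge, on a black square base 100 x 100 mm. Origin: at table level under the table's centre; its flat top is 28 mm above the origin.
- spare_tray: Empty shallow white tray, fixed, 110 x 110 mm, 14 mm high with 4 mm walls, a free spot for parking one piece. Origin: at table level under its centre; its inner floor is 4 mm above the origin.
- tape_roll: Bystander: loose roll of paper tape lying flat, 90 mm across, 35 mm high. Origin: centre of its underside.
- screwdriver: Bystander: loose screwdriver, 200 mm long, 26 mm thick, lying on the table along its x axis, handle to -x. Origin: near its middle, on the underside.
- cleaner_bottle: Bystander: loose small bottle, 44 mm across, 85 mm tall. Origin: centre of its underside.
Not all that is in view belongs to the job. What is shaped like the cube but blue, purple or red is not meant.

How it is judged (in metres and radians):
At the end, for the whole second after the job is handed in: Lens at the laser station, cube on the rotation stage, mirror on the lab jack: each within 15 mm of the middle of its place, at that surface's height within 4 mm, upright within 0.08 rad, at rest; the lens axis lies along the beam within 0.3 rad, either way round (horizontal distance between lens and laser_station below 0.015 m and z of lens in the frame of laser_station between 0.008 and 0.016 m and angle between each of lens, cube, mirror's own z axis and vertical below 0.08 rad and linear speed of each of lens, cube, mirror below 0.02 m/s and angular speed of each of lens, cube, mirror below 0.2 rad/s and horizontal distance between cube and rotation_stage below 0.015 m and z of cube in the frame of rotation_stage between 0.024 and 0.032 m and horizontal distance between mirror and lab_jack below 0.015 m and z of mirror in the frame of lab_jack between 0.041 and 0.049 m and angle between the x axis of lens and the y axis of laser_station, either way round below 0.3 rad); the robot touches nothing.
It fails at once if a lens, cube or mirror is tipped over (leans more than 30 degrees) (angle between any of lens, cube, mirror's own z axis and vertical above 0.52 rad).
It fails at once if the tape roll, the screwdriver or the bottle is moved by more than 30 mm (distance of any of tape_roll, screwdriver, cleaner_bottle from where it was at the start of the episode above 0.03 m).
It also fails if it takes over 118 s, if anything falls off the work surface, if the arm or the gripper's body presses on something with over 40 N, if the wrist force passes 120 N, or if a joint passes its speed limit or range.

### The arm

A 6-joint arm with a two-finger parallel gripper is mounted at the origin on the work surface. World frame = base frame: x ahead of the robot, y to its left, z up, the work surface at z = 0. Lengths are in mm, angles in rad, forces in N, time in s.
With the tool pointing down it reaches from about 350 to 975 mm from the base axis. Payload 7.1 kg.
Tool frame: the origin (TCP) lies midway between the tips of the shut fingers; the grasp point (between the pads) lies 19 mm behind it (ctrl.grip_depth is the distance from the TCP to the grasp point, in mm); z points along the fingers, y is the line along which they close (so a half turn about z gives the same grasp; the last joint's range is limited). The gripper opens to 88 mm and grips with 3 to 60 N. Pads are 20 mm wide; open, the fingers measure 115 mm over their backs; the gripper's body (75 mm by 178 mm) begins 61 mm behind the grasp point.
Start: joints at [1.292, 0.423, 1.63, -0, 1.089, -0.019], TCP at [160.523, 604.017, 222.675] pointing down, gripper open.
Joint ranges: [-3, 3], [-0.9, 2.11], [0.09, 2.58], [-1.31, 4.45], [0.11, 2.69], [-2.54, 2.54]. Speed limits (rad/s): [2.39, 2.39, 3.01, 3.14, 3.14, 3.14].

### API

Orientations are given as a rotation vector (axis times angle).
In Python, from workcell import ctrl, cams gives the robot as it stands.
- The arm moves only by the tool move_arm, never from a script. Its argument "steps" is a list of rows, each a list of 3 entries, a list of its own where there are three numbers: the shift along the tool's x, y, z in units of 25 mm (1.0 is 25 mm), then the turn about the tool's z in units of 5 degrees (1.0 is 5 degrees), then the closure, from 0 (fully open) to 1 (shut). A call has 1 to 20 rows; each row shifts and turns the commanded pose from where the row before left it, along the tool's axes as they then stand; what a row does not reach is not made up. A row lasts 1/12 s, in which the tool goes at most 41.7 mm and 7.16 degrees, less where a joint would pass 70% of its speed; a pose out of reach is approached as far as the arm can. A call is refused whole if a number of a shift passes 1 or a number of a turn 1, either way. A call with a gripper value outside its range is refused whole. The fingers move at their own pace and stop on an object; the grip force is fixed at half the most. Time passes only in rows, so rows that do not move let the fingers close. It gives the time, the measured TCP pose, the force, the opening and the grip force at its end, in the units of the state.
- ctrl.get_obs(): the state, without advancing time (a new reading comes with each control period).
- cams.get_image(name): name is "side" or "top"; returns a dict with "image" (400x640x3 uint8, red, green, blue), "camera_matrix" (3x3 intrinsics, pixels), "xyz" and "rotation" of the camera in the world. Camera axes: x right, y down, z forward; pixel columns grow to the right and rows downward; lengths in mm; the calibration is good to about 2 mm. A picture is of the moment at which its call begins. There is no depth.
- ctrl.close_job(): hands the job in; it is judged then, once.
Trained networks look in the newest picture that a camera, given by its name, has taken for a name from the list of things; names that differ only in an ending like _2 or _b are one class to them, and where a whole thing is asked for, a point or a joint stands for the part that bears it (a point fixed in the world has none). Each returns a list of dicts, best first, with "p" (0 to 1); they miss things now and then, are a little off and sometimes report something else, mostly with a low value. They report only what shows in the picture. A call takes as long as a camera call. They do not tell look-alikes from the thing itself.
- cams.boxes_of(camera, thing): "rect" ([centre column, centre row, width, height] in pixels, round what is visible of it).
- cams.cut_out(camera, thing): "pixels" (400x640 bool, what is visible of it) and "rect" ([centre column, centre row, width, height] in pixels, round what is visible of it).
The state is a dict: "t": time; "qpos": joint angles; "qvel": joint speeds; "joint_torque": joint torques, N m; "ee_pos": TCP position; "orientation": TCP orientation; "ft_force": force on the tool from outside, world axes, zero at the start; "moment": the same for the moment, N m; "width": finger opening in mm; "grasp_force": force on a finger pad.
Only numpy, scipy, OpenCV 4.12 (cv2) and the standard library are available. Lean on these libraries where they do the work, as an engineer would, in place of code of your own. Each camera call takes 0.05 s, during which the arm holds its last target. There are 200 camera calls.

## Working session

There is one attempt and no reset: what is moved stays moved. The work goes in short steps, Python scripts to look and compute and a tool call to move; the robot and the scene stay as the last step left them, time stands still between calls to the robot, and variables do not carry over. Pictures are saved under pics/ and viewed, at most 14 in all, crops included, and the job is handed in when it is done.

Besides the shell and the picture viewer there is one more tool, called in YAML: its name, and indented under it one key for each argument. move_arm: Moves the arm, as the interface text tells. Its arguments: {"type":"object","properties":{"steps":{"type":"array"}},"required":["steps"]}

```bash
mkdir -p pics; cat > h.py <<'E'
import numpy as np, cv2
from workcell import ctrl, cams
def ray(im,u,v):
    K=np.array(im["camera_matrix"]);R=np.array(im["rotation"])
    if R.ndim==1: R=cv2.Rodrigues(R.astype(float))[0]
    return np.array(im["xyz"],float), R@np.linalg.inv(K)@np.array([u,v,1.])
def at(im,u,v,z):
    c,d=ray(im,u,v); return c+d*(z-c[2])/d[2]
def proj(im,p):
    K=np.array(im["camera_matrix"]);R=np.array(im["rotation"])
    if R.ndim==1: R=cv2.Rodrigues(R.astype(float))[0]
    q=K@R.T@(np.array(p,float)-np.array(im["xyz"])); return q[:2]/q[2]
def tri(a,ua,b,ub):
    c1,d1=ray(a,*ua);c2,d2=ray(b,*ub)
    s=np.linalg.lstsq(np.c_[d1,-d2],c2-c1,rcond=None)[0]
    p,q=c1+s[0]*d1,c2+s[1]*d2
    return (p+q)/2,np.linalg.norm(p-q)
def save(n,img): cv2.imwrite(f"pics/{n}.png",img[:,:,::-1])
E
python3 - <<'E'
from h import *
for c in("side","top"):
    im=cams.get_image(c);save(c+"0",im["image"]);print(c,im["xyz"],np.round(im["rotation"],3).tolist(),np.array(im["camera_matrix"]).tolist())
    for t in "lens cube mirror laser_station lab_jack rotation_stage spare_tray tape_roll screwdriver cleaner_bottle".split():
        for b in cams.boxes_of(c,t)[:3]:
            print(t,round(b["p"],2),np.round(b["rect"],0).tolist(),np.round(at(im,b["rect"][0],b["rect"][1],40)[:2]).tolist())
print(ctrl.get_obs())
E
```

```text
side [  15.14701905 -715.91030334  864.22846079] [-2.229, 0.722, -0.294] [[481.43066953355856, 0.0, 323.62404203933477], [0.0, 481.43066953355856, 196.53273924547187], [0.0, 0.0, 1.0]]
lens 0.74 [344.0, 242.0, 21.0, 46.0] [466.0, -145.0]
lens 0.21 [294.0, 189.0, 20.0, 38.0] [473.0, 73.0]
cube 0.95 [288.0, 141.0, 17.0, 31.0] [569.0, 254.0]
cube 0.86 [357.0, 195.0, 26.0, 39.0] [588.0, -40.0]
cube 0.85 [296.0, 231.0, 29.0, 44.0] [396.0, -51.0]
mirror 0.86 [345.0, 154.0, 23.0, 36.0] [663.0, 109.0]
mirror 0.58 [344.0, 268.0, 46.0, 50.0] [421.0, -203.0]
laser_station 0.68 [278.0, 187.0, 69.0, 58.0] [445.0, 105.0]
lab_jack 0.9 [344.0, 266.0, 43.0, 51.0] [426.0, -199.0]
rotation_stage 0.86 [340.0, 168.0, 49.0, 36.0] [617.0, 69.0]
spare_tray 0.86 [416.0, 235.0, 62.0, 52.0] [613.0, -226.0]
tape_roll 0.86 [231.0, 139.0, 29.0, 30.0] [443.0, 361.0]
cleaner_bottle 0.63 [418.0, 234.0, 62.0, 50.0] [619.0, -224.0]
cleaner_bottle 0.57 [279.0, 114.0, 14.0, 27.0] [622.0, 388.0]
top [ 155.10898636   -2.0970966  1590.49788594] [-1.985, 2.216, -0.247] [[501.922071785211, 0.0, 316.45942672563683], [0.0, 501
[... 749 characters left out ...]
.0, 31.0] [532.0, -422.0]
{'t': 1.1, 'qpos': array([ 1.29202012e+00,  4.23116561e-01,  1.62988482e+00,  4.70228126e-06,
        1.08859175e+00, -1.89852430e-02]), 'qvel': array([ 0.00049513,  0.00012901,  0.00296554, -0.00257139, -0.00061447,
        0.00101947]), 'joint_torque': array([-1.23744405e-03, -5.44584167e+01, -2.74048358e+01,  6.43974845e-02,
        1.69045193e-02, -3.14054864e-05]), 'ee_pos': array([160.51242604, 604.03088975, 222.67068723]), 'orientation': array([-4.06934932e-01, -3.11512151e+00, -2.17263388e-07]), 'ft_force': array([-0.54080772, -0.18459281, -0.02695739]), 'moment': array([-0.00478469, -0.00507349, -0.00336142]), 'grasp_force': 0.0, 'width': 87.81151827413342}
```

```bash
python3 - <<'E'
from h import *
a=cv2.imread("pics/top0.png")[125:295,165:465]; cv2.imwrite("pics/top0c.png",cv2.resize(a,None,fx=2.66,fy=2.66,interpolation=cv2.INTER_CUBIC))
a=cv2.imread("pics/side0.png")[95:305,200:480]; cv2.imwrite("pics/side0c.png",cv2.resize(a,None,fx=2.8,fy=2.8,interpolation=cv2.INTER_CUBIC))
E
```

```text
(no output)
```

View pics/top0c.png

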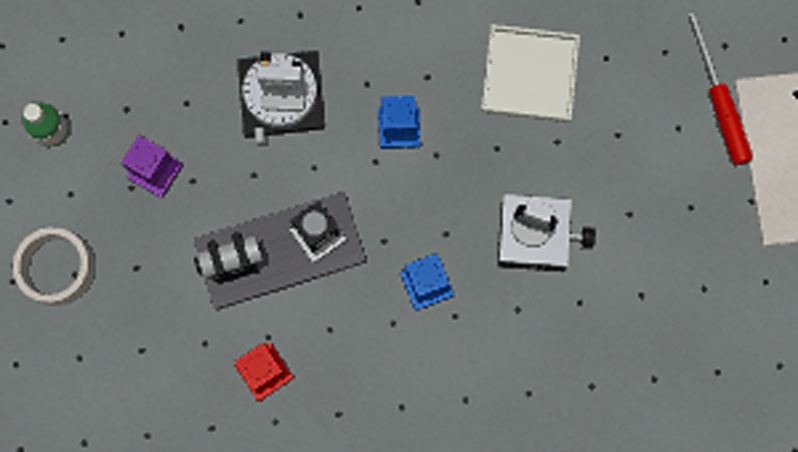

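View pics/side0c.png

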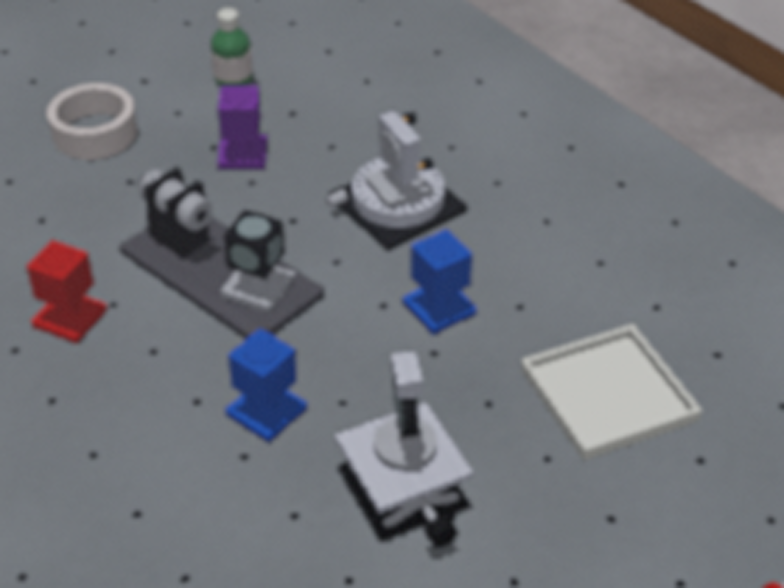

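Black cube with glass windows on the laser plate (top px ≈283,210; side ≈291,182) is the one that fits. The blue (315,170 / 325,231), purple (222,186) and red (264,265) look-alikes are the wrong colour. The lens is on the jack (≈365,209) and the mirror is on the rotation stage (≈272,157). I'll confirm this and measure in enlarged crops.

```bash
python3 - <<'E'
import cv2,numpy as np
def mos(src,boxes,out,f):
    im=cv2.imread(src);t=[]
    for (u,v) in boxes:
        w,h=int(400/f),int(300/f);c=cv2.resize(im[v:v+h,u:u+w],(400,300),interpolation=cv2.INTER_CUBIC)
        for k in range(0,w,10): cv2.putText(c,str(u+k),(int(k*f),8),0,.28,(0,255,255),1);cv2.line(c,(int(k*f),10),(int(k*f),14),(0,255,255),1)
        for k in range(0,h,5): cv2.putText(c,str(v+k),(0,int(k*f)+4),0,.28,(0,255,255),1);cv2.line(c,(18,int(k*f)),(22,int(k*f)),(0,255,255),1)
        t.append(c)
    cv2.imwrite(out,np.vstack([np.hstack(t[:2]),np.hstack(t[2:])]))
mos("pics/top0.png",[(248,140),(345,192),(265,194),(340,132)],"pics/topm.png",8)
mos("pics/side0.png",[(310,130),(310,215),(255,160),(380,205)],"pics/sidem.png",5)
E
```

```text
(no output)
```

View pics/topm.png

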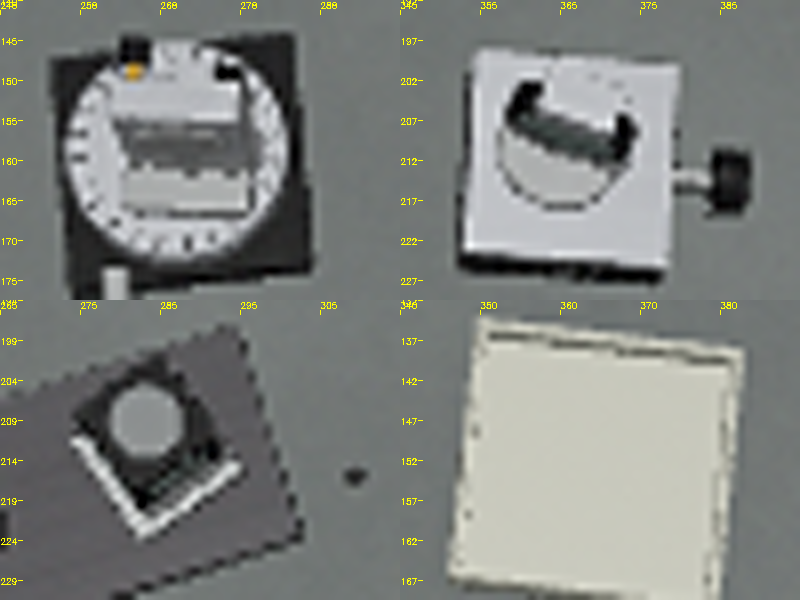

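View pics/sidem.png

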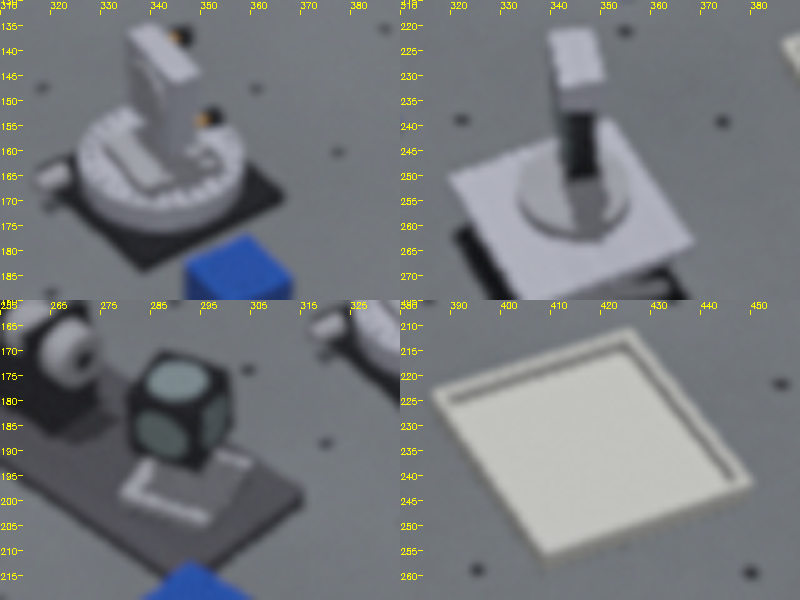

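```bash
cat > fit.py <<'E'
from h import *
from scipy.optimize import least_squares
def tile(u0,v0,f,pts): return [None if p is None else (u0+(p[0]+.5)/f-.5, v0+(p[1]+.5)/f-.5) for p in pts]
def rect(x0,x1,y0,y1): return [(x1,y1),(x1,y0),(x0,y0),(x0,y1)]
def fit(name,T,S,model,top,side,z0,xy0,yaw0=0,free=True):
    n=len(model);best=None
    for sh in range(n if n==4 else 1):
        sd=side[sh:]+side[:sh]
        def res(p):
            c,s=np.cos(p[3]),np.sin(p[3]);r=[]
            for (mx,my),a,b in zip(model,top,sd):
                q=[p[0]+c*mx-s*my,p[1]+s*mx+c*my,p[2] if free else z0]
                if a: r+=list(proj(T,q)-a)
                if b: r+=list(proj(S,q)-b)
            return np.array(r+[0 if free else p[2]-z0])
        o=least_squares(res,[*xy0,z0,yaw0])
        if best is None or o.cost<best.cost: best=o
    print(name,np.round(best.x[:3],1),"yaw",round(best.x[3],3),"rms",round(float(np.sqrt(np.mean(best.fun**2))),2));return best.x
E
python3 - <<'E'
from fit import *
T=cams.get_image("top");S=cams.get_image("side")
f=2.66
t0=lambda p:tile(165,125,2.66,p)
s0=lambda p:tile(200,95,2.8,p)
t1=lambda p:tile(248,140,8,p);t2=lambda p:tile(345,192,8,p);t3=lambda p:tile(265,194,8,p);t4=lambda p:tile(340,132,8,p)
s1=lambda p:tile(310,130,5,p);s2=lambda p:tile(310,215,5,p);s3=lambda p:tile(255,160,5,p);s4=lambda p:tile(380,205,5,p)
for fr in(True,False):
    fit("tray",T,S,rect(-55,55,-55,55),t4([(80,15),(343,48),(318,300),(50,275)]),s4([(33,93),(232,28),(355,185),(147,267)]),14,(620,-200),free=fr)
    fit("jack",T,S,rect(-40,40,-40,40),t2([(77,48),(281,66),(264,270),(62,250)]),s2([(48,178),(210,120),(294,240),(130,305)]),45,(430,-195),free=fr)
    fit("stage",T,S,[(0,0)],t1([(177,150)]),s1([(162,160)]),28,(620,100),free=fr)
    fit("mirror top",T,S,rect(-8,8,-25,25),t1([(112,82),(242,82),(243,120),(112,118)]),s1([(128,33),(158,24),(202,68),(172,82)]),103,(640,100),free=fr)
    fit("lens block",T,S,rect(-9,9,-15,15),[None]*4,s2([(149,30),(197,28),(205,80),(157,88)]),137,(430,-190),free=False)
    fit("lens base",T,S,[(0,0)],t2([(162,143)]),s2([(174,188)]),55,(430,-190),free=fr)
    fit("cubewin",T,S,[(0,0)],t3([(147,120)]),s3([(178,81)]),87,(450,60),free=fr)
    fit("cubetop",T,S,rect(-20,20,-20,20),t3([(72,118),(160,52),(222,122),(134,188)]),s3([(128,98),(165,50),(232,72),(195,112)]),87,(450,60),free=fr)
    fit("cubebase",T,S,rect(-25,25,-25,25),t3([(70,138),None,(240,165),(145,235)]),[None]*4,22,(450,60),free=False)
    a=t3([(237,22),(303,237)]);b=t0([(217,309),(194,237)])
    fit("laser",T,S,rect(-45,45,-45,145),[b[1],a[0],a[1],b[0]],[None]+s0([(323,292)])+s0([(255,337),(121,248)]),12,(445,60),.3,free=fr)
E
```

```text
tray [ 641.8 -204.7   10.9] yaw -0.228 rms 0.65
jack [ 437.1 -179.8   44. ] yaw -0.188 rms 0.49
stage [649.6 106.5  22.3] yaw 0.0 rms 0.28
mirror top [644.3  98.9 103.3] yaw -0.135 rms 0.5
lens block [ 441.8 -177.5  137. ] yaw 2.604 rms 0.43
lens base [ 441.9 -176.3   51.4] yaw 0.0 rms 0.31
cubewin [465.1  76.2  86. ] yaw 0.0 rms 0.2
cubetop [465.9  76.2  84.4] yaw 0.544 rms 0.65
cubebase [464.6  77.3  22. ] yaw 0.53 rms 0.29
laser [462.8  75.3   8.7] yaw 0.197 rms 0.67
tray [ 640.3 -205.6   14. ] yaw -0.228 rms 0.71
jack [ 436.8 -180.2   45. ] yaw -0.188 rms 0.5
stage [647.1 104.1  28. ] yaw 0.0 rms 0.55
mirror top [644.4  99.  103. ] yaw -0.135 rms 0.5
lens block [ 441.8 -177.5  137. ] yaw 2.604 rms 0.43
lens base [ 440.6 -177.4   55. ] yaw 0.0 rms 0.45
cubewin [464.8  75.7  87. ] yaw 0.0 rms 0.22
cubetop [465.  75.  87.] yaw 0.544 rms 0.7
cubebase [464.6  77.3  22. ] yaw 0.53 rms 0.29
laser [461.8  74.   12. ] yaw 0.196 rms 0.74
```

```bash
cat > go.py <<'E'
import sys
from h import *
def go(x,y,z,phi):
    o=ctrl.get_obs();R=cv2.Rodrigues(np.array(o["orientation"],float))[0];p=np.array(o["ee_pos"])
    ph=np.arctan2(R[1,1],R[0,1]);d=(phi-ph+np.pi/2)%np.pi-np.pi/2
    n=ph+d;yt=np.array([np.cos(n),np.sin(n)]);xt=np.array([-yt[1],yt[0]]);w=np.array([x,y])-p[:2]
    s=np.array([w@xt,w@yt,p[2]-z])/25
    print("at",np.round(p,1),"phi",round(ph,3),"tilt",round(float(np.arccos(-R[2,2])),4),"j6",round(o["qpos"][5],2),"t",round(o["t"],2),"w",round(o["width"],1),"F",np.round(o["ft_force"],1),"grip",round(o["grasp_force"],1))
    print("turn units",round(-np.degrees(d)/5,2),"then shift units",np.round(s,2).tolist(),"min rows",round(max(np.abs(s).max(),np.linalg.norm(s)*25/41),1))
if __name__=="__main__": go(*map(float,sys.argv[1:5]))
E
python3 go.py 465 76 140 0.54
```

```text
at [160.5 604.  222.7] phi 1.311 tilt 0.0001 j6 -0.02 t 1.2 w 87.5 F [-0.5  0.4 -0.4] grip 0.0
turn units 8.84 then shift units [-24.38, -0.41, 3.31] min rows 24.4
```

move_arm:
  steps:
    - [[0, 0, 0], 0.98, 0]
    - [[0, 0, 0], 0.98, 0]
    - [[0, 0, 0], 0.98, 0]
    - [[0, 0, 0], 0.98, 0]
    - [[0, 0, 0], 0.98, 0]
    - [[0, 0, 0], 0.98, 0]
    - [[0, 0, 0], 0.98, 0]
    - [[0, 0, 0], 0.98, 0]
    - [[0, 0, 0], 0.98, 0]
    - [[-1, 0, 0], 0, 0]
    - [[-1, 0, 0], 0, 0]
    - [[-1, 0, 0], 0, 0]
    - [[-1, 0, 0], 0, 0]
    - [[-1, 0, 0], 0, 0]
    - [[-1, 0, 0], 0, 0]
    - [[-1, 0, 0], 0, 0]
    - [[-1, 0, 0], 0, 0]
    - [[-1, 0, 0], 0, 0]
    - [[-1, 0, 0], 0, 0]
    - [[-1, 0, 0], 0, 0]

```text
t: 2.87
ee_pos: [302.7, 367.3, 222.9]
orientation: [1.546, 2.735, 0.001]
ft_force: [-0.5, 0.1, -0.0]
width: 87.9
grasp_force: 0.0
```

move_arm:
  steps:
    - [[-1, 0, 0], 0, 0]
    - [[-1, 0, 0], 0, 0]
    - [[-1, 0, 0], 0, 0]
    - [[-1, 0, 0], 0, 0]
    - [[-1, 0, 0], 0, 0]
    - [[-1, 0, 0], 0, 0]
    - [[-1, 0, 0], 0, 0]
    - [[-1, 0, 0], 0, 0]
    - [[-1, 0, 0.3], 0, 0]
    - [[-1, 0, 0.5], 0, 0]
    - [[-1, -0.1, 0.5], 0, 0]
    - [[-1, -0.1, 0.5], 0, 0]
    - [[-1, -0.1, 0.5], 0, 0]
    - [[-0.38, -0.1, 0.5], 0, 0]
    - [[0, 0, 0.5], 0, 0]
    - [[0, 0, 0], 0, 0]

```text
t: 4.2
ee_pos: [464.9, 75.5, 138.4]
orientation: [-1.548, -2.731, 0.003]
ft_force: [-0.0, 0.3, 0.8]
width: 88.2
grasp_force: 0.0
```

```bash
python3 go.py 465 76 52 0.54
```

```text
at [464.9  75.5 138.4] phi 0.54 tilt 0.0034 j6 -0.4 t 4.2 w 88.2 F [-0.   0.3  0.8] grip 0.0
turn units -0.0 then shift units [0.01, 0.01, 3.45] min rows 3.5
```

move_arm:
  steps:
    - [[0, 0, 0.5], 0, 0]
    - [[0, 0, 0.5], 0, 0]
    - [[0, 0, 0.5], 0, 0]
    - [[0, 0, 0.5], 0, 0]
    - [[0, 0, 0.5], 0, 0]
    - [[0, 0, 0.5], 0, 0]
    - [[0, 0, 0.45], 0, 0.1]
    - [[0, 0, 0], 0, 0.3]
    - [[0, 0, 0], 0, 0.4]
    - [[0, 0, 0], 0, 0.45]
    - [[0, 0, 0], 0, 0.5]
    - [[0, 0, 0], 0, 0.55]
    - [[0, 0, 0], 0, 0.6]
    - [[0, 0, 0], 0, 0.7]
    - [[0, 0, 0], 0, 1]
    - [[0, 0, 0], 0, 1]
    - [[0, 0, 0], 0, 1]

```text
t: 5.62
ee_pos: [466.1, 76.5, 54.4]
orientation: [1.547, 2.734, 0.0]
ft_force: [-2.3, -1.7, 6.9]
width: 40.3
grasp_force: 29.9
```

move_arm:
  steps:
    - [[0, 0, -0.2], 0, 1]
    - [[0, 0, -0.5], 0, 1]
    - [[0, 0, -0.8], 0, 1]
    - [[0, 0, -1], 0, 1]
    - [[0, 0, -1], 0, 1]
    - [[0, 0, -0.8], 0, 1]
    - [[0, 0, 0], 0, 1]
    - [[0, 0, 0], 0, 1]

```text
t: 6.28
ee_pos: [466.5, 76.6, 162.1]
orientation: [1.546, 2.733, 0.002]
ft_force: [0.0, -0.2, -2.1]
width: 40.4
grasp_force: 29.9
```

```bash
python3 go.py 640.5 -205 160 0.54
```

```text
at [466.5  76.6 162.1] phi 0.541 tilt 0.0024 j6 -0.4 t 6.28 w 40.4 F [ 0.  -0.2 -2.1] grip 29.9
turn units 0.01 then shift units [-13.24, 0.18, 0.08] min rows 13.2
```

move_arm:
  steps:
    - [[-0.4, 0, 0], 0, 1]
    - [[-0.8, 0, 0], 0, 1]
    - [[-1, 0, 0], 0, 1]
    - [[-1, 0, 0], 0, 1]
    - [[-1, 0, 0], 0, 1]
    - [[-1, 0, 0], 0, 1]
    - [[-1, 0, 0], 0, 1]
    - [[-1, 0.1, 0], 0, 1]
    - [[-1, 0.1, 0], 0, 1]
    - [[-1, 0, 0], 0, 1]
    - [[-1, 0, 0], 0, 1]
    - [[-1, 0, 0], 0, 1]
    - [[-0.9, 0, 0], 0, 1]
    - [[-0.7, 0, 0], 0, 1]
    - [[-0.4, 0, 0], 0, 1]
    - [[-0.04, 0, 0.2], 0, 1]
    - [[0, 0, 0.6], 0, 1]
    - [[0, 0, 0.8], 0, 1]
    - [[0, 0, 0.8], 0, 1]
    - [[0, 0, 0.8], 0, 1]

```text
t: 7.95
ee_pos: [639.5, -203.6, 79.3]
orientation: [-1.545, -2.733, 0.0]
ft_force: [0.2, 0.1, -1.9]
width: 39.9
grasp_force: 29.9
```

```bash
python3 go.py 640.5 -205 47.5 0.54
```

```text
at [ 639.5 -203.6   79.3] phi 0.542 tilt 0.0022 j6 -0.87 t 7.95 w 39.9 F [ 0.2  0.1 -1.9] grip 29.9
turn units 0.02 then shift units [-0.07, 0.0, 1.27] min rows 1.3
```

move_arm:
  steps:
    - [[0, 0, 0.5], 0, 1]
    - [[0, 0, 0.4], 0, 1]
    - [[0, 0, 0.2], 0, 1]
    - [[0, 0, 0], 0, 1]
    - [[0, 0, 0], 0, 1]

```text
t: 8.37
ee_pos: [641.1, -204.6, 54.3]
orientation: [1.546, 2.734, 0.0]
ft_force: [0.1, -0.2, -2.2]
width: 40.2
grasp_force: 29.9
```

move_arm:
  steps:
    - [[0, 0, 0.15], 0, 1]
    - [[0, 0, 0.1], 0, 1]
    - [[0, 0, 0.05], 0, 1]
    - [[0, 0, 0], 0, 1]
    - [[0, 0, 0], 0, 1]

```text
t: 8.78
ee_pos: [640.9, -204.6, 46.6]
orientation: [1.547, 2.734, 0.0]
ft_force: [0.3, 0.2, -2.6]
width: 39.8
grasp_force: 29.9
```

move_arm:
  steps:
    - [[0, 0, 0.03], 0, 1]
    - [[0, 0, 0], 0, 0.5]
    - [[0, 0, 0], 0, 0.3]
    - [[0, 0, 0], 0, 0]
    - [[0, 0, 0], 0, 0]
    - [[0, 0, 0], 0, 0]
    - [[0, 0, -0.5], 0, 0]
    - [[0, 0, -1], 0, 0]
    - [[0, 0, -1], 0, 0]
    - [[0, 0, -1], 0, 0]
    - [[0, 0, -1], 0, 0]
    - [[0, 0, -1], 0, 0]
    - [[0, 0, 0], 1, 0]
    - [[0, 0, 0], 1, 0]
    - [[0, 0, 0], 1, 0]
    - [[0, 0, 0], 1, 0]
    - [[0, 0, 0], 1, 0]
    - [[0, 0, 0], 1, 0]
    - [[0, 0, 0], 1, 0]
    - [[0, 0, 0], 1, 0]

```text
t: 10.45
ee_pos: [640.9, -204.6, 184.2]
orientation: [2.393, 2.035, 0.001]
ft_force: [0.2, 0.4, 0.5]
width: 87.7
grasp_force: 0.0
```

```bash
python3 go.py 441.5 -177.4 175 -0.535
```

```text
at [ 640.9 -204.6  184.2] phi -0.161 tilt 0.0007 j6 -0.17 t 10.45 w 87.7 F [0.2 0.4 0.5] grip 0.0
turn units 4.28 then shift units [-3.13, -7.42, 0.37] min rows 7.4
```

move_arm:
  steps:
    - [[0, 0, 0], 1, 0]
    - [[0, 0, 0], 1, 0]
    - [[0, 0, 0], 1, 0]
    - [[0, 0, 0], 1, 0]
    - [[0, 0, 0], 0.28, 0]
    - [[-0.2, -0.5, 0], 0, 0]
    - [[-0.4, -1, 0], 0, 0]
    - [[-0.4, -1, 0], 0, 0]
    - [[-0.4, -1, 0], 0, 0]
    - [[-0.4, -1, 0], 0, 0]
    - [[-0.4, -1, 0], 0, 0]
    - [[-0.4, -0.9, 0], 0, 0]
    - [[-0.33, -0.7, 0], 0, 0]
    - [[-0.2, -0.32, 0], 0, 0]
    - [[0, 0, 0], 0, 0]
    - [[0, 0, 0], 0, 0]

```text
t: 11.78
ee_pos: [442.1, -178.7, 183.9]
orientation: [2.725, 1.561, 0.002]
ft_force: [0.9, -0.3, -0.9]
width: 87.9
grasp_force: 0.0
```

```bash
python3 go.py 441.5 -177.4 109 -0.535; python3 - <<'E'
from h import *
S=cams.get_image("side")["image"];T=cams.get_image("top")["image"]
a=S[190:300,300:450];b=T[110:240,310:430]
save("chk1",np.hstack([cv2.resize(a,(450,330),interpolation=2),cv2.resize(b,(305,330),interpolation=2)]))
E
```

```text
at [ 442.1 -178.7  183.9] phi -0.53 tilt 0.0019 j6 0.12 t 11.78 w 87.9 F [ 0.9 -0.3 -0.9] grip 0.0
turn units 0.06 then shift units [0.03, -0.05, 3.0] min rows 3.0
```

View pics/chk1.png

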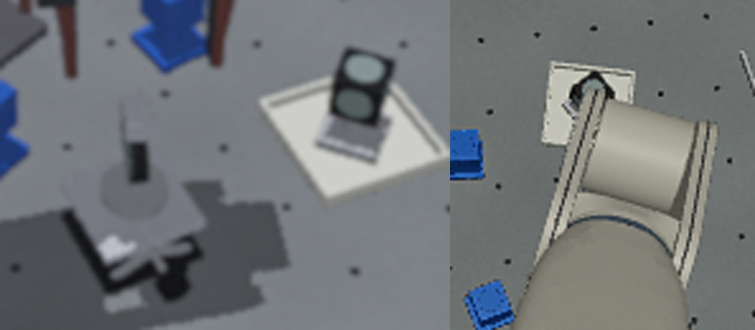

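move_arm:
  steps:
    - [[0, 0, 0.5], 0, 0]
    - [[0, 0, 0.6], 0, 0]
    - [[0, 0, 0.6], 0, 0]
    - [[0, 0, 0.6], 0, 0]
    - [[0, 0, 0.4], 0, 0]
    - [[0, 0, 0.3], 0, 0.2]
    - [[0, 0, 0], 0, 0.4]
    - [[0, 0, 0], 0, 0.5]
    - [[0, 0, 0], 0, 0.6]
    - [[0, 0, 0], 0, 0.65]
    - [[0, 0, 0], 0, 0.7]
    - [[0, 0, 0], 0, 0.73]
    - [[0, 0, 0], 0, 0.76]
    - [[0, 0, 0], 0, 0.79]
    - [[0, 0, 0], 0, 0.82]
    - [[0, 0, 0], 0, 0.85]
    - [[0, 0, 0], 0, 0.9]
    - [[0, 0, 0], 0, 1]
    - [[0, 0, 0], 0, 1]
    - [[0, 0, 0], 0, 1]

```text
t: 13.55
ee_pos: [441.1, -178.3, 108.1]
orientation: [-2.726, -1.561, 0.0]
ft_force: [0.2, -0.0, -1.0]
width: 18.0
grasp_force: 30.0
```

move_arm:
  steps:
    - [[0, 0, -0.2], 0, 1]
    - [[0, 0, -0.5], 0, 1]
    - [[0, 0, -0.8], 0, 1]
    - [[0, 0, -0.8], 0, 1]
    - [[0, 0, -0.7], 0, 1]
    - [[0, 0, 0], 0.5, 1]
    - [[0, 0, 0], 1, 1]
    - [[0, 0, 0], 1, 1]
    - [[0, 0, 0], 1, 1]
    - [[0, 0, 0], 1, 1]
    - [[0, 0, 0], 1, 1]
    - [[0, 0, 0], 1, 1]
    - [[0, 0, 0], 1, 1]
    - [[0, 0, 0], 1, 1]
    - [[0, 0, 0], 0.7, 1]
    - [[0, 0, 0], 0.5, 1]
    - [[0, 0, 0], 0, 1]

```text
t: 14.97
ee_pos: [441.2, -178.3, 183.5]
orientation: [3.127, 0.302, 0.0]
ft_force: [-0.9, -0.2, -1.5]
width: 17.9
grasp_force: 30.0
```

```bash
python3 go.py 462.3 74.6 180 -1.375; python3 - <<'E'
from h import *
S=cams.get_image("side")["image"];T=cams.get_image("top")["image"]
def tl(im,u,v,f):
    w,h=int(400/f),int(400/f);c=cv2.resize(im[v:v+h,u:u+w],(400,400),interpolation=cv2.INTER_CUBIC)
    for k in range(0,w,10): cv2.putText(c,str(u+k),(int(k*f),8),0,.3,(255,255,0),1)
    for k in range(0,h,10): cv2.putText(c,str(v+k),(0,int(k*f)+4),0,.3,(255,255,0),1)
    return c
save("chk2",np.hstack([tl(T,236,188,5.714),tl(S,230,145,4)]))
E
```

```text
at [ 441.2 -178.3  183.5] phi -1.378 tilt 0.0001 j6 0.97 t 14.97 w 17.9 F [-0.9 -0.2 -1.5] grip 30.0
turn units -0.04 then shift units [2.8, -9.76, 0.14] min rows 9.8
```

View pics/chk2.png

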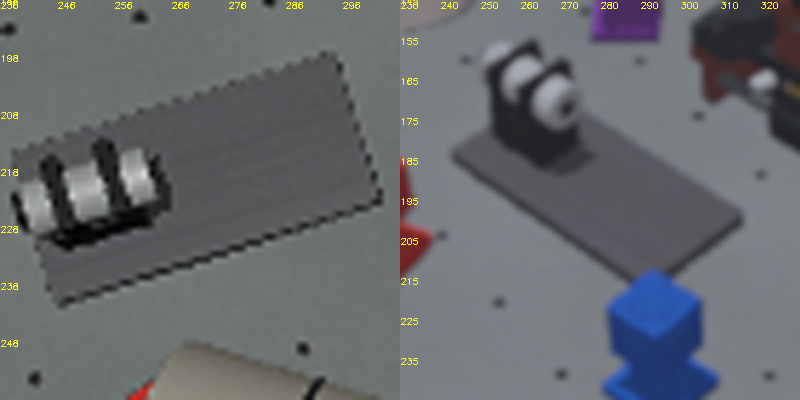

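```bash
python3 - <<'E'
from fit import *
T=cams.get_image("top");S=cams.get_image("side")
t=tile(236,188,400/70,[(10,150),(337,52),(381,202),(59,306)]);s=tile(230,145,4,[None,(343,215),None,(52,153)])
m=rect(-45,45,-45,145)
print(t)
for fr in(True,False):
    fit("laser t",T,S,m,t,[None]*4,12,(460,75),.2,free=False);fit("laser",T,S,m,t,s,12,(460,75),.2,free=fr)
E
```

```text
[(237.3375, 213.8375), (294.5625, 196.6875), (302.2625, 222.9375), (245.9125, 241.1375)]
laser t [461.3  75.2  12. ] yaw 0.198 rms 0.31
laser [462.6  75.5   7.6] yaw 0.195 rms 0.4
laser t [461.3  75.2  12. ] yaw 0.198 rms 0.31
laser [461.5  74.1  12. ] yaw 0.194 rms 0.55
```

move_arm:
  steps:
    - [[0.1, -0.4, 0], 0, 1]
    - [[0.22, -0.8, 0], 0, 1]
    - [[0.28, -1, 0], 0, 1]
    - [[0.28, -1, 0], 0, 1]
    - [[0.28, -1, 0], 0, 1]
    - [[0.28, -1, 0], 0, 1]
    - [[0.28, -1, 0], 0, 1]
    - [[0.28, -1, 0], 0, 1]
    - [[0.28, -1, 0], 0, 1]
    - [[0.28, -0.8, 0], 0, 1]
    - [[0.24, -0.5, 0], 0, 1]
    - [[0, -0.26, 0], 0, 1]
    - [[0, 0, 0.3], 0, 1]
    - [[0, 0, 0.6], 0, 1]
    - [[0, 0, 0.8], 0, 1]
    - [[0, 0, 0.8], 0, 1]
    - [[0, 0, 0.6], 0, 1]
    - [[0, 0, 0.4], 0, 1]
    - [[0, 0, 0.2], 0, 1]
    - [[0, 0, 0], 0, 1]

```text
t: 16.83
ee_pos: [462.1, 74.1, 89.7]
orientation: [3.127, 0.303, -0.003]
ft_force: [-0.3, -0.7, -1.3]
width: 17.8
grasp_force: 30.0
```

```bash
python3 go.py 461.8 75 75.5 -1.375
```

```text
at [462.1  74.1  89.7] phi -1.377 tilt 0.0021 j6 1.51 t 16.83 w 17.8 F [-0.3 -0.7 -1.3] grip 30.0
turn units -0.03 then shift units [-0.0, -0.04, 0.57] min rows 0.6
```

move_arm:
  steps:
    - [[0, -0.04, 0.2], 0, 1]
    - [[0, 0, 0.2], 0, 1]
    - [[0, 0, 0.12], 0, 1]
    - [[0, 0, 0.05], 0, 1]
    - [[0, 0, 0], 0, 1]
    - [[0, 0, 0], 0, 1]

```text
t: 17.33
ee_pos: [462.8, 75.7, 76.6]
orientation: [3.127, 0.304, 0.0]
ft_force: [-0.5, 0.2, -1.4]
width: 17.6
grasp_force: 30.0
```

move_arm:
  steps:
    - [[0, 0, 0.03], 0, 1]
    - [[0, 0, 0.02], 0, 1]
    - [[0, 0, 0], 0, 1]
    - [[0, 0, 0], 0, 0.75]
    - [[0, 0, 0], 0, 0.65]
    - [[0, 0, 0], 0, 0.55]
    - [[0, 0, 0], 0, 0.5]
    - [[0, 0, 0], 0, 0.45]
    - [[0, 0, 0], 0, 0.45]
    - [[0, 0, 0], 0, 0.45]
    - [[0, 0, -0.3], 0, 0.45]
    - [[0, 0, -0.6], 0, 0.45]
    - [[0, 0, -1], 0, 0.45]
    - [[0, 0, -1], 0, 0.3]
    - [[0, 0, -1], 0, 0]
    - [[0, 0, -0.5], 0, 0]

```text
t: 18.67
ee_pos: [463.9, 75.8, 188.4]
orientation: [-3.127, -0.304, -0.006]
ft_force: [0.4, 1.2, -0.7]
width: 64.3
grasp_force: 0.0
```

```bash
python3 go.py 644.4 99 183 1.436; python3 - <<'E'
from h import *
for c,z in(("side",62),("top",62)):
    im=cams.get_image(c);save("x"+c,im["image"])
    for b in cams.boxes_of(c,"lens")[:2]: print(c,round(b["p"],2),np.round(b["rect"],1),at(im,*b["rect"][:2],z)[:2])
E
```

```text
at [463.9  75.8 188.4] phi -1.377 tilt 0.0038 j6 1.51 t 18.67 w 64.3 F [ 0.4  1.2 -0.7] grip 0.0
turn units 3.77 then shift units [7.03, -1.89, 0.22] min rows 7.0
side 0.74 [293.8 186.1  21.2  39.9] [465.67697116  61.90192401]
```

move_arm:
  steps:
    - [[0, 0, 0], 1, 0]
    - [[0, 0, 0], 1, 0]
    - [[0, 0, 0], 1, 0]
    - [[0, 0, 0], 0.77, 0]
    - [[0.5, -0.2, 0], 0, 0]
    - [[1, -0.3, 0], 0, 0]
    - [[1, -0.3, 0], 0, 0]
    - [[1, -0.3, 0], 0, 0]
    - [[1, -0.3, 0], 0, 0]
    - [[1, -0.3, 0], 0, 0]
    - [[0.8, -0.19, 0], 0, 0]
    - [[0.5, 0, 0], 0, 0]
    - [[0.23, 0, 0], 0, 0]
    - [[0, 0, 0.5], 0, 0]
    - [[0, 0, 0.7], 0, 0]
    - [[0, 0, 0.7], 0, 0]
    - [[0, 0, 0.3], 0, 0]
    - [[0, 0, 0], 0, 0]
    - [[0, 0, 0], 0, 0]

```text
t: 20.45
ee_pos: [642.2, 98.7, 129.4]
orientation: [3.134, -0.212, -0.003]
ft_force: [0.8, 0.6, 0.3]
width: 87.7
grasp_force: 0.0
```

```bash
python3 go.py 644.4 99 69 1.436; python3 - <<'E'
from h import *
S=cams.get_image("side");T=cams.get_image("top")
for c,im in(("side",S),("top",T)):
    for b in cams.boxes_of(c,"lens")[:2]: print(c,round(b["p"],2),np.round(b["rect"],1),at(im,*b["rect"][:2],62)[:2])
a=S["image"][120:220,260:400];b=T["image"][180:250,235:325]
save("chk3",np.hstack([cv2.resize(a,(420,300),interpolation=2),cv2.resize(b,(380,300),interpolation=2)]))
E
```

```text
at [642.2  98.7 129.4] phi -1.706 tilt 0.002 j6 1.84 t 20.45 w 87.7 F [0.8 0.6 0.3] grip 0.0
turn units -0.0 then shift units [0.09, -0.02, 2.41] min rows 2.4
side 0.61 [291.7 186.9  23.   42.7] [459.8331043   62.50923824]
```

View pics/chk3.png

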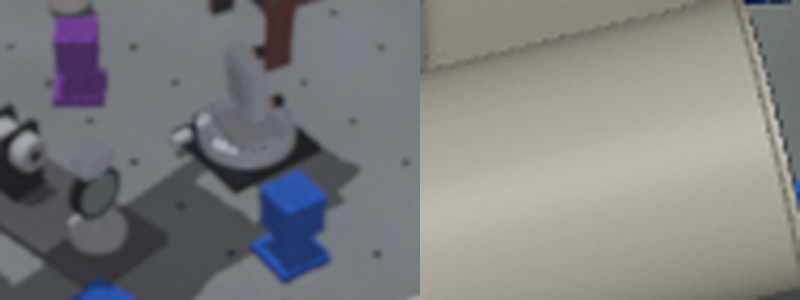

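move_arm:
  steps:
    - [[0.09, 0, 0.4], 0, 0]
    - [[0, 0, 0.5], 0, 0]
    - [[0, 0, 0.5], 0, 0]
    - [[0, 0, 0.5], 0, 0]
    - [[0, 0, 0.35], 0, 0]
    - [[0, 0, 0.16], 0, 0.1]
    - [[0, 0, 0], 0, 0.2]
    - [[0, 0, 0], 0, 0.28]
    - [[0, 0, 0], 0, 0.32]
    - [[0, 0, 0], 0, 0.36]
    - [[0, 0, 0], 0, 0.4]
    - [[0, 0, 0], 0, 0.44]
    - [[0, 0, 0], 0, 0.48]
    - [[0, 0, 0], 0, 0.6]
    - [[0, 0, 0], 0, 1]
    - [[0, 0, 0], 0, 1]
    - [[0, 0, 0], 0, 1]

```text
t: 22.07
ee_pos: [645.9, 98.7, 70.6]
orientation: [-3.134, 0.212, -0.002]
ft_force: [-0.2, 2.1, 5.5]
width: 49.9
grasp_force: 30.0
```

move_arm:
  steps:
    - [[0, 0, -0.2], 0, 1]
    - [[0, 0, -0.5], 0, 1]
    - [[0, 0, -0.8], 0, 1]
    - [[0, 0, -0.9], 0, 1]
    - [[0, 0, -0.9], 0, 1]
    - [[0, 0, -0.7], 0, 1]
    - [[0, 0, 0], 0, 1]
    - [[0, 0, 0], 0, 1]

```text
t: 22.73
ee_pos: [645.9, 98.4, 171.1]
orientation: [-3.134, 0.212, -0.003]
ft_force: [0.0, 0.9, -1.1]
width: 49.8
grasp_force: 30.0
```

```bash
python3 go.py 437 -180 170 -1.706
```

```text
at [645.9  98.4 171.1] phi -1.706 tilt 0.0021 j6 1.84 t 22.73 w 49.8 F [ 0.   0.9 -1.1] grip 30.0
turn units 0.0 then shift units [-6.78, 12.16, 0.04] min rows 12.2
```

move_arm:
  steps:
    - [[-0.2, 0.4, 0], 0, 1]
    - [[-0.4, 0.7, 0], 0, 1]
    - [[-0.5, 0.9, 0], 0, 1]
    - [[-0.5, 0.9, 0], 0, 1]
    - [[-0.5, 0.9, 0], 0, 1]
    - [[-0.5, 0.9, 0], 0, 1]
    - [[-0.5, 0.9, 0], 0, 1]
    - [[-0.5, 0.9, 0], 0, 1]
    - [[-0.5, 0.9, 0], 0, 1]
    - [[-0.5, 0.9, 0], 0, 1]
    - [[-0.5, 0.9, 0], 0, 1]
    - [[-0.5, 0.9, 0], 0, 1]
    - [[-0.5, 0.8, 0], 0, 1]
    - [[-0.4, 0.7, 0], 0, 1]
    - [[-0.2, 0.4, 0], 0, 1]
    - [[-0.05, 0.06, 0.3], 0, 1]
    - [[0, 0, 0.6], 0, 1]
    - [[0, 0, 0.6], 0, 1]
    - [[0, 0, 0.4], 0, 1]
    - [[0, 0, 0], 0, 1]

```text
t: 24.4
ee_pos: [436.2, -176.4, 119.9]
orientation: [-3.133, 0.211, 0.007]
ft_force: [-0.7, 0.6, -2.2]
width: 50.2
grasp_force: 30.0
```

```bash
python3 go.py 437.8 -180 87.6 -1.706
```

```text
at [ 436.2 -176.4  119.9] phi -1.705 tilt 0.0047 j6 1.3 t 24.4 w 50.2 F [-0.7  0.6 -2.2] grip 30.0
turn units 0.01 then shift units [0.08, 0.13, 1.29] min rows 1.3
```

move_arm:
  steps:
    - [[0, 0, 0.3], 0, 1]
    - [[0, 0, 0.4], 0, 1]
    - [[0, 0, 0.2], 0, 1]
    - [[0, 0, 0], 0, 1]
    - [[0, 0, 0], 0, 1]
    - [[0, 0, 0], 0, 1]

```text
t: 24.9
ee_pos: [437.9, -177.6, 100.2]
orientation: [3.134, -0.212, 0.001]
ft_force: [-0.4, -0.1, -0.8]
width: 49.4
grasp_force: 30.0
```

```bash
python3 go.py 437.8 -180 87.6 -1.706
```

```text
at [ 437.9 -177.6  100.2] phi -1.706 tilt 0.0005 j6 1.3 t 24.9 w 49.4 F [-0.4 -0.1 -0.8] grip 30.0
turn units 0.0 then shift units [0.01, 0.09, 0.5] min rows 0.5
```

move_arm:
  steps:
    - [[0, 0.09, 0.15], 0, 1]
    - [[0, 0, 0.2], 0, 1]
    - [[0, 0, 0.1], 0, 1]
    - [[0, 0, 0.04], 0, 1]
    - [[0, 0, 0], 0, 1]
    - [[0, 0, 0], 0, 1]

```text
t: 25.4
ee_pos: [437.3, -179.8, 87.6]
orientation: [-3.134, 0.212, -0.0]
ft_force: [-0.2, 0.5, -1.1]
width: 49.8
grasp_force: 30.0
```

move_arm:
  steps:
    - [[0, 0, 0.03], 0, 1]
    - [[0, 0, 0], 0, 1]
    - [[0, 0, 0], 0, 0.4]
    - [[0, 0, 0], 0, 0.3]
    - [[0, 0, 0], 0, 0.15]
    - [[0, 0, 0], 0, 0]
    - [[0, 0, 0], 0, 0]
    - [[0, 0, 0], 0, 0]
    - [[0, 0, -0.4], 0, 0]
    - [[0, 0, -0.8], 0, 0]
    - [[0, 0, -1], 0, 0]
    - [[0, 0, -1], 0, 0]
    - [[0, 0, -0.8], 0, 0]
    - [[0, 0, 0], 0, 0]

```text
t: 26.57
ee_pos: [439.7, -180.8, 191.3]
orientation: [3.132, -0.212, 0.011]
ft_force: [0.0, 0.7, 0.2]
width: 88.0
grasp_force: 0.0
```

```bash
python3 go.py 640.9 -204.6 170 0.541;python3 go.py 640.9 -204.6 170 -1.03
```

```text
at [ 439.7 -180.8  191.3] phi -1.706 tilt 0.0073 j6 1.29 t 26.57 w 88.0 F [0.  0.7 0.2] grip 0.0
turn units 10.25 then shift units [4.96, -6.41, 0.85] min rows 6.4
at [ 439.7 -180.8  191.3] phi -1.706 tilt 0.0073 j6 1.29 t 26.57 w 88.0 F [0.  0.7 0.2] grip 0.0
turn units -7.74 then shift units [6.41, 4.96, 0.85] min rows 6.4
```

move_arm:
  steps:
    - [[0, 0, 0], -1, 0]
    - [[0, 0, 0], -1, 0]
    - [[0, 0, 0], -1, 0]
    - [[0, 0, 0], -1, 0]
    - [[0, 0, 0], -1, 0]
    - [[0, 0, 0], -1, 0]
    - [[0, 0, 0], -1, 0]
    - [[0, 0, 0], -0.74, 0]
    - [[0.5, 0.4, 0], 0, 0]
    - [[1, 0.8, 0], 0, 0]
    - [[1, 0.8, 0], 0, 0]
    - [[1, 0.8, 0], 0, 0]
    - [[1, 0.8, 0], 0, 0]
    - [[0.9, 0.7, 0], 0, 0]
    - [[0.7, 0.5, 0], 0, 0]
    - [[0.31, 0.16, 0], 0, 0]
    - [[0, 0, 0.8], 0, 0]
    - [[0, 0, 0.8], 0, 0]
    - [[0, 0, 0.4], 0, 0]
    - [[0, 0, 0], 0, 0]

```text
t: 28.23
ee_pos: [635.9, -202.8, 133.9]
orientation: [-3.024, -0.838, 0.008]
ft_force: [-0.6, -0.0, -0.5]
width: 88.1
grasp_force: 0.0
```

```bash
python3 go.py 640.9 -204.6 46.4 -1.03; python3 - <<'E'
from h import *
S=cams.get_image("side");T=cams.get_image("top")
def tl(im,u,v,f):
    im=im["image"];w,h=int(400/f),int(300/f);c=cv2.resize(im[v:v+h,u:u+w],(400,300),interpolation=cv2.INTER_CUBIC)
    for k in range(0,w,10): cv2.putText(c,str(u+k),(int(k*f),8),0,.28,(255,255,0),1)
    for k in range(0,h,5): cv2.putText(c,str(v+k),(0,int(k*f)+4),0,.28,(255,255,0),1)
    return c
save("chk4",np.vstack([np.hstack([tl(T,248,140,8),tl(S,310,130,5)]),np.hstack([tl(T,268,194,8),tl(S,255,160,5)])]))
save("chk5",np.hstack([tl(T,345,192,8),tl(S,310,215,5)]))
E
```

```text
at [ 635.9 -202.8  133.9] phi -1.03 tilt 0.006 j6 0.7 t 28.23 w 88.1 F [-0.6 -0.  -0.5] grip 0.0
turn units -0.0 then shift units [0.14, 0.16, 3.5] min rows 3.5
```

View pics/chk4.png

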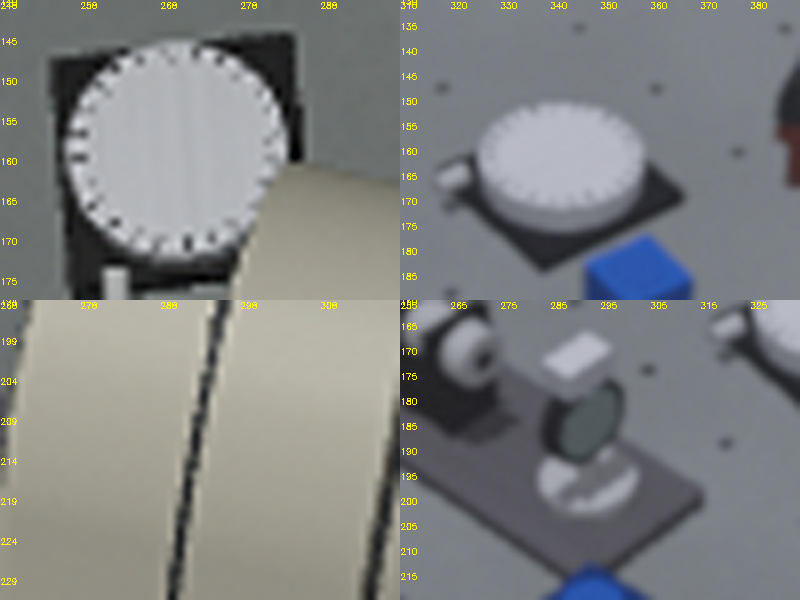

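View pics/chk5.png

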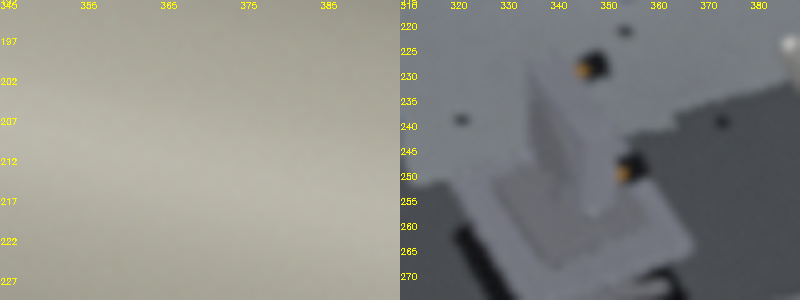

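```bash
python3 - <<'E'
from fit import *
T=cams.get_image("top");S=cams.get_image("side")
for fr in(True,False):
    fit("stage",T,S,[(0,0)],tile(248,140,8,[(177,149.5)]),tile(310,130,5,[(161,157)]),28,(640,100),free=fr)
a=tile(310,130,5,[(161,157)])[0];print("side only",at(S,*a,28), "top only",at(T,*tile(248,140,8,[(177,149.5)])[0],28))
fit("lens block",T,S,rect(-9,9,-15,15),[None]*4,tile(255,160,5,[(143,60),(193,31),(211,48),(158,82)]),104,(460,75),1.77,free=False)
# base disc ellipse extents predicted vs seen (tile): left137 right238 bottom217
for (x,y) in((462,75),(464,75),(462,78)):
    c=np.array([proj(S,[x+25*np.cos(t),y+25*np.sin(t),22]) for t in np.linspace(0,6.28,60)])
    q=(c-[255,160]+.5)*5-.5; print((x,y),np.round([q[:,0].min(),q[:,0].max(),q[:,1].max()]))
E
```

```text
stage [648.9 106.3  24.9] yaw 0.0 rms 0.26
stage [647.5 105.   28. ] yaw 0.0 rms 0.36
side only [647.65538422 103.13435671  28.        ] top only [646.57320128 106.69995116  28.        ]
lens block [465.3  74.6 104. ] yaw 4.755 rms 0.58
(462, 75) [132. 229. 213.]
(464, 75) [135. 232. 212.]
(462, 78) [129. 226. 210.]
```

move_arm:
  steps:
    - [[0, 0, 0.4], 0, 0]
    - [[0, 0, 0.6], 0, 0]
    - [[0, 0, 0.6], 0, 0]
    - [[0, 0, 0.6], 0, 0]
    - [[0, 0, 0.6], 0, 0]
    - [[0, 0, 0.35], 0, 0]
    - [[0, 0, 0.2], 0, 0]
    - [[0, 0, 0], 0, 0.3]
    - [[0, 0, 0], 0, 0.4]
    - [[0, 0, 0], 0, 0.45]
    - [[0, 0, 0], 0, 0.5]
    - [[0, 0, 0], 0, 0.55]
    - [[0, 0, 0], 0, 0.6]
    - [[0, 0, 0], 0, 0.7]
    - [[0, 0, 0], 0, 1]
    - [[0, 0, 0], 0, 1]
    - [[0, 0, 0], 0, 1]

```text
t: 29.85
ee_pos: [638.7, -203.7, 53.4]
orientation: [3.027, 0.839, 0.0]
ft_force: [-0.9, -0.2, 3.0]
width: 40.1
grasp_force: 29.9
```

move_arm:
  steps:
    - [[0, 0, -0.2], 0, 1]
    - [[0, 0, -0.5], 0, 1]
    - [[0, 0, -0.8], 0, 1]
    - [[0, 0, -1], 0, 1]
    - [[0, 0, -1], 0, 1]
    - [[0, 0, -0.7], 0, 1]
    - [[0, 0, 0], 0, 1]
    - [[0, 0, 0], 0, 1]

```text
t: 30.52
ee_pos: [639.1, -203.9, 159.6]
orientation: [3.026, 0.838, 0.003]
ft_force: [-0.1, 0.0, -2.8]
width: 39.8
grasp_force: 29.9
```

```bash
python3 go.py 646.3 104.3 78 -1.03
```

```text
at [ 639.1 -203.9  159.6] phi -1.03 tilt 0.0026 j6 0.7 t 30.52 w 39.8 F [-0.1  0.  -2.8] grip 29.9
turn units -0.0 then shift units [6.59, -10.42, 3.26] min rows 10.4
```

move_arm:
  steps:
    - [[0.25, -0.4, 0], 0, 1]
    - [[0.45, -0.7, 0], 0, 1]
    - [[0.57, -0.9, 0], 0, 1]
    - [[0.57, -0.9, 0], 0, 1]
    - [[0.57, -0.9, 0], 0, 1]
    - [[0.57, -0.9, 0], 0, 1]
    - [[0.57, -0.9, 0], 0, 1]
    - [[0.57, -0.9, 0], 0, 1]
    - [[0.57, -0.9, 0], 0, 1]
    - [[0.57, -0.9, 0], 0, 1]
    - [[0.57, -0.9, 0], 0, 1]
    - [[0.45, -0.7, 0], 0, 1]
    - [[0.25, -0.4, 0], 0, 1]
    - [[0.06, -0.12, 0], 0, 1]
    - [[0, 0, 0.3], 0, 1]
    - [[0, 0, 0.6], 0, 1]
    - [[0, 0, 0.7], 0, 1]
    - [[0, 0, 0.6], 0, 1]
    - [[0, 0, 0.3], 0, 1]
    - [[0, 0, 0], 0, 1]

```text
t: 32.18
ee_pos: [644.0, 103.0, 93.0]
orientation: [-3.028, -0.836, 0.007]
ft_force: [-1.3, 0.7, -2.1]
width: 39.9
grasp_force: 29.9
```

move_arm:
  steps:
    - [[0, 0, 0.2], 0, 1]
    - [[0, 0, 0.2], 0, 1]
    - [[0, 0, 0], 0, 1]
    - [[0, 0, 0], 0, 1]

```text
t: 32.52
ee_pos: [645.9, 104.4, 85.9]
orientation: [3.028, 0.838, 0.0]
ft_force: [-0.6, -0.3, -2.3]
width: 39.9
grasp_force: 29.9
```

```bash
python3 go.py 646.3 104.3 77.4 -1.03
```

```text
at [645.9 104.4  85.9] phi -1.03 tilt 0.0003 j6 1.17 t 32.52 w 39.9 F [-0.6 -0.3 -2.3] grip 29.9
turn units -0.01 then shift units [0.01, 0.01, 0.34] min rows 0.3
```

move_arm:
  steps:
    - [[0, 0, 0.15], 0, 1]
    - [[0, 0, 0.1], 0, 1]
    - [[0, 0, 0.06], 0, 1]
    - [[0, 0, 0], 0, 1]
    - [[0, 0, 0], 0, 1]
    - [[0, 0, 0], 0, 1]

```text
t: 33.02
ee_pos: [645.9, 104.5, 78.0]
orientation: [3.027, 0.839, 0.0]
ft_force: [0.4, -0.4, -1.9]
width: 39.7
grasp_force: 29.9
```

Release, lift and back away so that the top camera sees everything.

move_arm:
  steps:
    - [[0, 0, 0.03], 0, 1]
    - [[0, 0, 0], 0, 1]
    - [[0, 0, 0], 0, 0.5]
    - [[0, 0, 0], 0, 0.4]
    - [[0, 0, 0], 0, 0.2]
    - [[0, 0, 0], 0, 0]
    - [[0, 0, 0], 0, 0]
    - [[0, 0, 0], 0, 0]
    - [[0, 0, -0.4], 0, 0]
    - [[0, 0, -0.8], 0, 0]
    - [[0, 0, -1], 0, 0]
    - [[0, 0, -1], 0, 0]
    - [[0, 0, -1], 0, 0]
    - [[0, 0, -1], 0, 0]
    - [[0, 0, -0.5], 0, 0]
    - [[0, 0, 0], 0, 0]

```text
t: 34.35
ee_pos: [647.8, 104.8, 223.7]
orientation: [3.027, 0.838, 0.01]
ft_force: [0.5, 0.8, 0.1]
width: 88.3
grasp_force: 0.0
```

```bash
python3 go.py 250 480 220 -1.03
```

```text
at [647.8 104.8 223.7] phi -1.03 tilt 0.0065 j6 1.17 t 34.35 w 88.3 F [0.5 0.8 0.1] grip 0.0
turn units -0.0 then shift units [-5.91, -21.06, 0.15] min rows 21.1
```

move_arm:
  steps:
    - [[-0.25, -0.9, 0], 0, 0]
    - [[-0.3, -1, 0], 0, 0]
    - [[-0.3, -1, 0], 0, 0]
    - [[-0.3, -1, 0], 0, 0]
    - [[-0.3, -1, 0], 0, 0]
    - [[-0.3, -1, 0], 0, 0]
    - [[-0.3, -1, 0], 0, 0]
    - [[-0.3, -1, 0], 0, 0]
    - [[-0.3, -1, 0], 0, 0]
    - [[-0.3, -1, 0], 0, 0]
    - [[-0.3, -1, 0], 0, 0]
    - [[-0.3, -1, 0], 0, 0]
    - [[-0.3, -1, 0], 0, 0]
    - [[-0.3, -1, 0], 0, 0]
    - [[-0.3, -1, 0], 0, 0]
    - [[-0.3, -1, 0], 0, 0]
    - [[-0.3, -1, 0], 0, 0]
    - [[-0.3, -1, 0], 0, 0]
    - [[-0.3, -1, 0], 0, 0]
    - [[-0.3, -0.9, 0], 0, 0]

```text
t: 36.02
ee_pos: [261.9, 452.6, 218.3]
orientation: [3.026, 0.839, -0.003]
ft_force: [-0.1, -0.0, 0.6]
width: 87.8
grasp_force: 0.0
```

```bash
python3 - <<'E'
from h import *
S=cams.get_image("side");T=cams.get_image("top")
def tl(im,u,v,f):
    im=im["image"];w,h=int(266/f),int(300/f);c=cv2.resize(im[v:v+h,u:u+w],(266,300),interpolation=cv2.INTER_CUBIC)
    for k in range(0,w,10): cv2.putText(c,str(u+k),(int(k*f),8),0,.28,(255,255,0),1)
    for k in range(0,h,5): cv2.putText(c,str(v+k),(0,int(k*f)+4),0,.28,(255,255,0),1)
    return c
save("fin",np.vstack([np.hstack([tl(T,252,140,7),tl(T,350,192,7),tl(T,267,192,7)]),np.hstack([tl(S,315,130,5),tl(S,315,217,5),tl(S,265,160,5)])]))
print(ctrl.get_obs()["ee_pos"])
E
```

```text
[261.14996363 453.33897717 218.34550984]
```

View pics/fin.png

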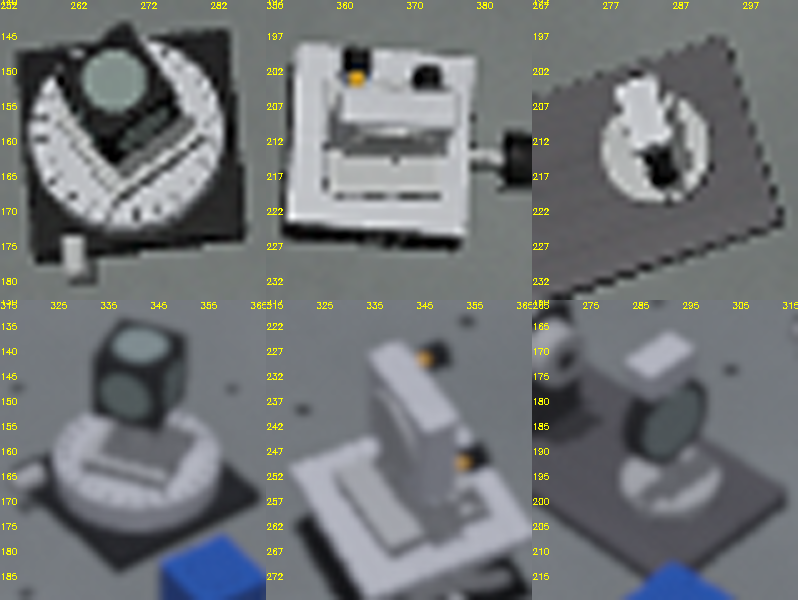

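```bash
python3 - <<'E'
from fit import *
T=cams.get_image("top");S=cams.get_image("side")
f=7
def two(n,a,b,z,c):
    a=tile(*a)[0]; b=tile(*b)[0]
    print(n,"tri",np.round(tri(T,a,S,b)[0],1),"top",np.round(at(T,*a,z)[:2],1),"side",np.round(at(S,*b,z)[:2],1),"goal",c)
two("cube",(252,140,7,[(114,80)]),(315,130,5,[(139,45)]),103,(647.5,105))
two("mirror",(350,192,7,[(126,106)]),(315,217,5,[(149,78)]),120,(437,-180))
two("lens",(267,192,7,[(123,148)]),(265,160,5,[(139,183)]),22,(461.8,75))
E
```

```text
cube tri [648.3 104.6 102.4] top [647.  105.1] side [649.1 103.8] goal (647.5, 105)
mirror tri [ 437.1 -178.1  120. ] top [ 434.8 -177. ] side [ 439.7 -178.7] goal (437, -180)
lens tri [466.3  77.2  15. ] top [463.4  77.3] side [464.1  70.3] goal (461.8, 75)
```

```bash
python3 -c "
from workcell import ctrl
print(ctrl.close_job())"
```

```text
the job is handed in; nothing more can be done
None
```

I handed the job in with the lens at the laser station, the cube on the rotation stage and the mirror on the jack. All three stand upright and measure within about 5 mm of the middle of their places, but the hand-in call gave no verdict.

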